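Put the grinding discs back on their hooks

ROBOT

A 6-joint arm with a two-finger parallel gripper is mounted at the origin on the work surface. World frame = base frame: x ahead of the robot, y to its left, z up, the work surface at z = 0. Lengths are in m, angles in rad, forces in N, time in s.
With the tool pointing down it reaches from about 0.4 to 0.825 m from the base axis. Payload 7 kg.
Tool frame: the origin (TCP) lies at the centre of the arm's flange, where the gripper is bolted on; the fingertips stand finger_overhang ahead of it and the grasp point (between the pads) lies 159 mm ahead of it (finger_overhang is the distance from the TCP to the fingertips, in m); x points along the fingers, y is the direction in which the jaws open and shut, and the axes are right-handed (so a half turn about x gives the same grasp; the last joint's range is limited). The gripper opens to 88 mm and grips with 3 to 60 N. Pads are 19 mm wide; open, the fingers measure 130 mm over their backs; the gripper's body (78 mm by 193 mm) begins 47 mm behind the grasp point.
Start: joints at [-1.033, 0.359, 0.012, 0, -1.224, -0.288], TCP at [0.167, -0.654, 0.405] pointing down, gripper open.
Joint ranges: [-3.07, 3.07], [-1.43, 2.12], [-1.02, 1.25], [-3.03, 1.67], [-3.05, -0], [-3.03, 3.03]. Speed limits (rad/s): [2.39, 2.39, 3.01, 3.14, 3.14, 3.14].

INTERFACE

Orientations are given as a unit quaternion [x, y, z, w].
In Python, from cell import * gives the robot as it stands. The module is installed in compiled form; this text tells all that it offers.
- The arm moves only by the tool move_arm, never from a script. Its argument "plan" is a list of rows, each a list of 5 numbers: the shift along the tool's x, y, z in m, then the turn about the tool's x in degrees, then the finger opening in m, from 0 to 0.0876. In form: [[tx, ty, tz, roll, gripper], ...]. A call has 1 to 12 rows; each row is the pose to reach, as a shift and turn from the pose measured when the call began, along the tool's axes at that moment; what a row does not reach only later rows make up. A row lasts 1/8 s, in which the tool goes at most 62.5 mm and 10.7 degrees, less where a joint would pass 70% of its speed; a pose out of reach is approached as far as the arm can. A call with a gripper value outside its range is refused whole. The fingers move at their own pace and stop on an object; the grip force is fixed at half the most. Time passes only in rows, so rows that repeat a pose let the fingers close. It gives the time, the measured TCP pose, the force and the opening at its end, in the units of the state.
- sense(): the state, without advancing time (a new reading comes with each control period).
- read_camera(name): name is "side" or "top" or "wrist"; returns a dict with "color" (420x560x3 uint8, red, green, blue), "range_z" (420x560 float32, m along the optical axis (not along the pixel's ray), 0 where there is no reading), "intrinsics" (3x3 intrinsics, pixels), "T" (4x4, takes a point from camera to world coordinates). Camera axes: x right, y up, looking along -z (the intrinsics and any distortion apply to the point x, -y, -z); pixel columns grow to the right and rows downward; lengths in m; the calibration is good to about 2 mm. The wrist camera is an equidistant fisheye: a pixel r from the principal point sees the ray r / f radians off the axis. A picture is of the moment at which its call begins.
- job_done(): hands the job in, once; it reports no verdict.
Trained networks look in the newest picture that a camera, given by its name, has taken for a name from the list of things; names that differ only in an ending like _2 or _b are one class to them, and where a whole thing is asked for, a point or a joint stands for the part that bears it (a point fixed in the world has none). Each returns a list of dicts, best first, with "conf" (0 to 1); they miss things now and then, are a little off and sometimes report something else, mostly with a low value. They report only what shows in the picture. A call takes as long as a camera call. They do not tell look-alikes from the thing itself.
- search_frame(query, camera): "point" ([x, y, z] in m, in world coordinates, good to about 4 mm: the middle of the surface that is visible of it).
- place_of(query, camera): "point" ([x, y, z] in m, in world coordinates, good to about 4 mm: a listed point, or the origin of a listed thing).
The state is a dict: "time": time; "joints": joint angles; "joint_velocities": joint speeds; "joint_efforts": joint torques, N m; "eef_pos": TCP position; "orientation": TCP orientation; "contact_force": force on the tool from outside, world axes, zero at the start; "wrist_torque": the same for the moment, N m; "finger_gap": finger opening in m.
Only numpy, scipy, OpenCV 4.12 (cv2) and the standard library are available. Lean on these libraries where they do the work, as an engineer would, in place of code of your own. Each camera call takes 0.05 s, during which the arm holds its last target. There are 200 camera calls.

TASK

Clear up the grinding bench. First make room at the hooks: slide the lidded swarf pot, keeping it upright and down on the bench, from its place in front of the hook stand to the empty white ring, wholly inside the ring, and let go. Then hang every disc from the rack on the hook that already carries a disc of its size, behind the hook's upturned end; do not knock off the discs already hanging, drop no disc on the bench, leave the other things where they lie, and see that the pot is still inside its ring at the end.

Things in the scene. Friction and masses are not known exactly. Their poses are not given: they have to be found in the camera images.
- stand: fixed steel hook stand: rear foot plate 70 x 250 x 10 mm, two 10 mm posts 170 mm apart and 100 mm high. From each post top a round rod, 8 mm thick, runs level in the stand's -x direction (towards the robot) as a long hook. Origin on the bench, 80 mm in front of the posts, midway between them; y to the left. Only the rod tips and the hung discs stand higher than the rods
- hook_l (a point): on the left rod's axis (stand y = +85 mm), 100 mm high; axes as the stand's, x back along the rod. The rod is level from x = +80 mm (post) to -55 mm, then rises over its last 30 mm, ending at x = -85 mm, 11 mm higher. A hung disc's centre rests 7 mm below the axis; keep it between x = -60 and +75 mm. Two more discs fit in front of the first, 45 mm apart
- hook_r (a point): the same point on the right rod (stand y = -85 mm), same shape
- hung_big: grinding disc, 125 mm diameter, 12 mm thick, 22 mm hole, already hanging on one of the two hooks (either) near its post. Origin at its centre, x is its axis
- hung_small: grinding disc, 90 mm diameter, 12 mm thick, 22 mm hole, already hanging on the other hook near its post. Origin at its centre, x is its axis
- rack: fixed aluminium slotted rack, 200 x 90 mm; origin at the centre of its underside on the bench. Four slots 14 mm wide at x = -78, -26, +26, +78 mm, walls 45 mm high, across y; a disc stands in a slot with its axis along the rack's x, at y = 0, resting on two bars. Centre of a standing big disc 75 mm above the bench (top 137 mm), of a small one 55 mm (top 100 mm)
- big1: 125 mm diameter grinding disc, 12 mm thick, with a 22 mm round hole through its centre. Origin: centre of the disc; x is the disc's axis (through the hole). At the start it stands upright in one of the rack's four slots, rim up (any slot); may be absent (None). There are big (125 mm) and small (90 mm) discs, otherwise alike
- big2: 125 mm diameter grinding disc, 12 mm thick, with a 22 mm round hole through its centre. Origin: centre of the disc; x is the disc's axis (through the hole). At the start it stands upright in one of the rack's four slots, rim up (any slot); may be absent (None). There are big (125 mm) and small (90 mm) discs, otherwise alike
- small1: 90 mm diameter grinding disc, 12 mm thick, with a 22 mm round hole through its centre. Origin: centre of the disc; x is the disc's axis (through the hole). At the start it stands upright in one of the rack's four slots, rim up (any slot); may be absent (None). There are big (125 mm) and small (90 mm) discs, otherwise alike
- small2: 90 mm diameter grinding disc, 12 mm thick, with a 22 mm round hole through its centre. Origin: centre of the disc; x is the disc's axis (through the hole). At the start it stands upright in one of the rack's four slots, rim up (any slot); may be absent (None). There are big (125 mm) and small (90 mm) discs, otherwise alike
- pot: round steel swarf pot with a fixed lid, low, 130 mm diameter (lid 134 mm), lid top 34 mm high, about 0.6 kg, standing loose on the bench. On the lid an upright black bar to hold it by: 70 mm long along the pot's x, 14 mm thick along its y, from 34 to 72 mm height. Origin: centre of its underside
- ring_work: white painted ring on the bench, about 173 mm inside diameter, in front of the hook stand, where the pot stands at the start. Origin at its centre
- ring_park: the other white painted ring, same size, empty at the start, to the left or right of the first: where the pot has to go. Origin at its centre; the pot is inside while its centre is within about 20 mm of this point
- offcut: bystander: short square steel tube 60 x 60 mm standing 80 mm high; origin under its centre
- jar: bystander: closed jar 56 mm diameter, 75 mm high, left of the hook stand; origin under its centre
- wrench: bystander: wrench lying flat behind, between rack and stand
- screwdriver: bystander: screwdriver lying in front at the right
- tin: bystander: round tin 66 mm diameter, 90 mm high, right of the rack; origin under its centre
- brush: bystander: brush lying behind the rack
Not all that is in view belongs to the job. What is shaped like the small1 but green or yellow is not meant.

How it is judged:
By the outcome, as a careful person would: the job done as asked, in the order asked, and still so for the second after the job is handed in, with the robot touching nothing.
Of big1, big2, small1, small2 only 3 to 4 are there at a start; the rules pass over those that are not, and their reading is None.
At some moment in a run one of pot may be knocked a few centimetres aside while the robot is not near it.
It also fails if it takes over 208 s, if anything falls off the work surface, if the arm or the gripper's body presses on something with over 40 N, if the wrist force passes 120 N, or if a joint passes its speed limit or range.

## Working session

There is one attempt and no reset: what is moved stays moved. The work goes in short steps, Python scripts to look and compute and a tool call to move; the robot and the scene stay as the last step left them, time stands still between calls to the robot, and variables do not carry over. Pictures are saved under pics/ and viewed, about 12 in all and at most 16, crops included, and the job is handed in when it is done.

Besides the shell and the picture viewer there is one more tool, called after "Call:" as name(argument=value, ...) on one line, values as JSON. move_arm: Moves the arm, as the interface text tells. Its arguments: {"type":"object","properties":{"plan":{"type":"array"}},"required":["plan"]}

```bash
mkdir -p pics; cat > h.py <<'E'
from cell import *
import numpy as np, cv2
from scipy.spatial.transform import Rotation as R
def save(n,f,crop=None,s=1):
    c=read_camera(n); im=c["color"][:,:,::-1]
    if crop: im=im[crop[1]:crop[3],crop[0]:crop[2]]
    cv2.imwrite("pics/"+f,cv2.resize(im,None,fx=s,fy=s,interpolation=cv2.INTER_CUBIC)); return c
def cloud(c):
    K=c["intrinsics"];z=c["range_z"];v,u=np.mgrid[:z.shape[0],:z.shape[1]]
    P=np.stack([(u-K[0,2])/K[0,0]*z,-(v-K[1,2])/K[1,1]*z,-z],-1)
    W=P@c["T"][:3,:3].T+c["T"][:3,3]; W[z==0]=np.nan; return W
def proj(c,p):
    q=np.linalg.inv(c["T"])@np.r_[p,1];K=c["intrinsics"];return [round(K[0,2]+K[0,0]*q[0]/-q[2]),round(K[1,2]+K[1,1]*q[1]/q[2])]
def st():
    s=sense();print(round(s["time"],2),"p",np.round(s["eef_pos"],4),"x",np.round(R.from_quat(s["orientation"]).as_matrix().T,3).tolist(),"F",np.round(s["contact_force"],1),"gap",round(s["finger_gap"],4),"q",np.round(s["joints"],2));return s
def togo(p):  # world target grasp point -> tool shift, tool held
    s=sense();M=R.from_quat(s["orientation"]).as_matrix();return np.round(M.T@(np.array(p)-s["eef_pos"])-[.159,0,0],4)
E
cat > a.py <<'E'
from h import *
s=st()
print({k:s[k] for k in s if 'over' in k})
a=save("top","top0.png",s=1.4);b=save("side","side0.png",s=1.4)
for q in ["stand","hook_l","hook_r","hung_big","hung_small","rack","big1","small1","pot","ring_work","ring_park","offcut","jar","tin"]:
  for cam,c in(("top",a),("side",b)):
    print(q,cam,[(np.round(d["point"],3).tolist(),round(d["conf"],2),proj(c,d["point"])) for d in place_of(q,cam)[:5]])
print(a["T"].round(2),b["T"].round(2))
E
python3 a.py
```

```text
0.0 p [ 0.1668 -0.6538  0.4037] x [[-0.001, 0.002, -1.0], [-0.247, 0.969, 0.002], [0.969, 0.247, -0.0]] F [-0.5 -0.  -0.1] gap 0.0876 q [-1.03  0.36  0.01 -0.   -1.22 -0.29]
{}
stand top []
stand side []
hook_l top [([0.621, 0.102, 0.098], 0.97, [239, 178]), ([0.625, 0.265, 0.097], 0.7, [172, 178]), ([0.446, 0.412, 0.001], 0.63, [124, 254]), ([0.46, 0.175, 0.003], 0.61, [215, 247])]
hook_l side []
hook_r top [([0.621, 0.102, 0.098], 0.97, [239, 178]), ([0.625, 0.265, 0.097], 0.7, [172, 178]), ([0.446, 0.412, 0.001], 0.63, [124, 254]), ([0.46, 0.175, 0.003], 0.61, [215, 247])]
hook_r side []
hung_big top [([0.68, 0.271, 0.093], 0.62, [170, 157])]
hung_big side []
hung_small top [([0.633, -0.25, 0.072], 0.72, [380, 172]), ([0.677, 0.102, 0.093], 0.68, [239, 156])]
hung_small side []
rack top [([0.554, -0.265, 0.003], 0.74, [381, 207]), ([0.622, 0.102, 0.094], 0.38, [239, 178])]
rack side [([0.558, -0.269, 0.001], 0.66, [356, 307])]
big1 top [([0.632, -0.252, 0.072], 0.95, [381, 173]), ([0.576, -0.258, 0.072], 0.74, [385, 195])]
big1 side [([0.63, -0.254, 0.078], 0.91, [381, 264]), ([0.
[... 563 characters left out ...]
, [420, 279])]
ring_work side []
ring_park top []
ring_park side []
offcut top [([0.447, 0.409, -0.002], 0.79, [126, 254])]
offcut side []
jar top [([0.65, 0.428, 0.002], 0.87, [119, 177]), ([0.365, -0.357, -0.0], 0.68, [420, 279])]
jar side []
tin top [([0.626, 0.266, 0.097], 0.31, [171, 178]), ([0.555, -0.266, 0.002], 0.18, [382, 207]), ([0.633, -0.25, 0.071], 0.15, [380, 173])]
tin side [([0.613, -0.434, -0.001], 0.78, [428, 349]), ([0.574, -0.261, 0.077], 0.64, [362, 276])]
[[-0.02  0.99 -0.11  0.41]
 [-1.   -0.02  0.01  0.02]
 [ 0.    0.11  0.99  1.13]
 [ 0.    0.    0.    1.  ]] [[ 0.87  0.29 -0.39  0.05]
 [-0.49  0.48 -0.73 -0.91]
 [-0.02  0.83  0.55  0.78]
 [ 0.    0.    0.    1.  ]]
```

View pics/top0.png

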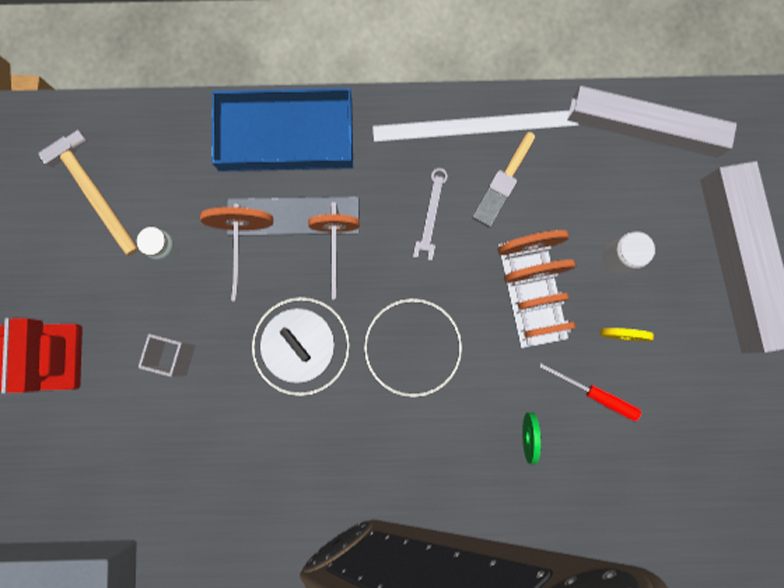

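View pics/side0.png

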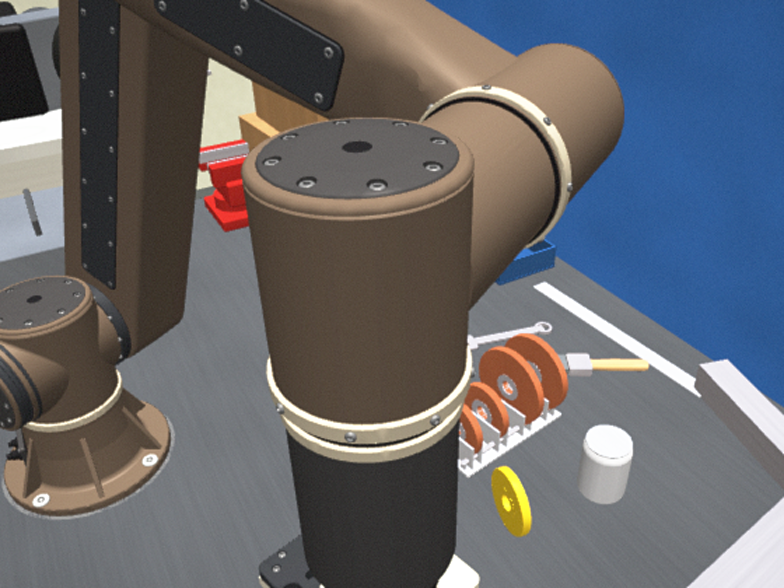

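Top view (at 1.4× scale): the pot is in the left ring at (297,345) and the empty ring is at (413,347). The stand rods are at (235,260) and (333,260), with the big disc hung on the left and the small one on the right. The rack holds 4 orange discs, big at (535,240) and (540,270), small at (543,299) and (549,328). The look-alikes are yellow (627,334) and green (532,438), neither in the rack. In the side view the arm hides most of the bench. Next I'll measure geometry from the top depth.

```bash
cat > m.py <<'E'
from h import *
c=read_camera("top");W=cloud(c);im=c["color"].astype(int);x,y,z=W[...,0],W[...,1],W[...,2]
np.savez("top.npz",W=W,im=im)
def circ(m):
    X=np.c_[x[m],y[m]]
    for _ in range(4):
        A=np.c_[2*X,np.ones(len(X))];s=np.linalg.lstsq(A,(X**2).sum(1),rcond=None)[0]
        r=np.sqrt(s[2]+s[0]**2+s[1]**2);e=abs(np.hypot(*(X-s[:2]).T)-r);X=X[e<max(.004,2*np.median(e))]
    return np.round([*s[:2],r],4),len(X)
w=(im.min(2)>150)&(abs(z)<.012)
for n,(cx,cy) in dict(work=(.457,.172),park=(.46,0.0)).items():
    m=w&(abs(np.hypot(x-cx,y-cy)-.087)<.02); print(n,circ(m))
m=(z>.025)&(z<.045)&(np.hypot(x-.457,y-.172)<.08); print("lid mean",x[m].mean(),y[m].mean(),"med z",np.median(z[m]),m.sum())
m=(z>.055)&(z<.085)&(np.hypot(x-.457,y-.172)<.08)
(cx,cy),(a,b),t=cv2.minAreaRect((np.c_[x[m],y[m]]*1e3).astype(np.float32)); print("bar",cx,cy,a,b,t,"mean",x[m].mean(),y[m].mean(),np.median(z[m]),m.sum())
bx=(np.c_[x[m],y[m]]-[x[m].mean(),y[m].mean()]);U=np.linalg.svd(bx,full_matrices=False)[2][0];print("bar dir deg",np.degrees(np.arctan2(U[1],U[0])))
org=(im[...,0]>im[...,2]+50)&(im[...,0]>im[...,1]+35)
for n,(y0) in dict(l=.268,r=.102).items():
    m=(z>.085)&(z<.125)&(abs(y-y0)<.02)&(x>.5)&(x<.66)&~org
    p=np.polyfit(x[m],y[m],1);print("rod",n,m.sum(),"dy/dx",p[0],"y@.6",np.polyval(p,.6),"x range",x[m].min(),x[m].max())
    for a in np.arange(.52,.66,.02):
        k=m&(abs(x-a)<.01);print("  ",round(a,2),round(y[k].mean(),4) if k.any() else 0,np.round(np.percentile(z[k],[50,90]),4) if k.any() else 0)
for n,(a,b) in dict(b78=(.632,-.25),b26=(.576,-.258),s26=(.528,-.266),s78=(.475,-.276),hb=(.68,.271),hs=(.68,.102)).items():
    m=org&(abs(x-a)<.024)&(abs(y-b)<.08)&(z>.03);zt=np.percentile(z[m],98);k=m&(z>zt-.012)
    p=np.polyfit(y[m],x[m],1);print(n,m.sum(),"ztop",zt.round(4),"top xy",x[k].mean().round(4),y[k].mean().round(4),"yrange",y[m].min().round(3),y[m].max().round(3),"axis deg",np.degrees(np.arctan(-p[0])).round(1))
m=(z>.003)&(z<.014)&(x>.67)&(x<.78)&(y>.0)&(y<.36);print("foot",cv2.minAreaRect((np.c_[x[m],y[m]]*1e3).astype(np.float32)))
m=(z>.035)&(z<.05)&~org&(abs(x-.555)<.13)&(abs(y+.265)<.08);print("rack",cv2.minAreaRect((np.c_[x[m],y[m]]*1e3).astype(np.float32)))
E
python3 m.py
```

```text
work (array([0.4599, 0.1767, 0.0885]), 408)
park (array([ 0.4579, -0.0046,  0.094 ]), 158)
lid mean 0.4586050675281189 0.1780264268782632 med z 0.033318336228821854 1984
bar 459.10968017578125 178.2567596435547 69.36713409423828 14.215201377868652 37.90278244018555 mean 0.4587116658805291 0.1773855291332765 0.07093262754776619 176
bar dir deg -142.51853212055195
rod l 166 dy/dx -0.006699283723195755 y@.6 0.2732232827371189 x range 0.5332731452702862 0.6594594715863651
   0.52 0 0
   0.54 0.2736 [0.1122 0.1152]
   0.56 0.2738 [0.1045 0.1086]
   0.58 0.2732 [0.1028 0.1056]
   0.6 0.2727 [0.103  0.1057]
   0.62 0.2731 [0.1027 0.1049]
   0.64 0.2731 [0.1022 0.1043]
   0.66 0.2732 [0.1029 0.1043]
rod r 156 dy/dx -0.009284538783355908 y@.6 0.10376668531025365 x range 0.5320366268320423 0.6597040406421014
   0.52 0 0
   0.54 0.104 [0.111  0.1154]
   0.56 0.1042 [0.104  0.1084]
   0.58 0.1042 [0.1015 0.104 ]
   0.6 0.1039 [0.1019 0.1053]
   0.62 0.1036 [0.1029 0.1047]
   0.64 0.1033 [0.1031 0.1046]
   0.66 0.1031 [0.1027 0.1053]
b78 380 ztop 0.136 top xy 0.628 -0.2476 yrange -0.303 -0.187 axis deg 9.2
b26 324 ztop 0.1375 top xy 0.5769 -0.2552 yrange -0.312 -0.196 axis deg 9.2
s26 176 ztop 0.0997 top xy 0.5261 -0.2645 yrange -0.305 -0.223 axis deg 9.6
s78 166 ztop 0.0991 top xy 0.4755 -0.2747 yrange -0.317 -0.231 axis deg 9.4
hb 571 ztop 0.1557 top xy 0.6789 0.2726 yrange 0.211 0.331 axis deg 0.2
hs 282 ztop 0.1381 top xy 0.6677 0.103 yrange 0.059 0.147 axis deg -0.3
foot ((725.0069580078125, 180.24566650390625), (358.85504150390625, 109.85987091064453), 89.9832534790039)
rack ((544.3991088867188, -263.1234130859375), (160.6292266845703, 107.26085662841797), 9.337868690490723)
```

```bash
cat >> h.py <<'E'
def go(*ts):  # each (x,y,z,jaw heading deg or None): grasp point targets
    s=st();M=R.from_quat(s["orientation"]).as_matrix();h0=np.degrees(np.arctan2(M[1,1],M[0,1]))
    print("grasp",np.round(s["eef_pos"]+.159*M[:,0],4),"jaw heading",round(h0,1))
    for t in ts:
        r=0 if t[3] is None else -((t[3]-h0+90)%180-90)
        d=M.T@(np.array(t[:3])-s["eef_pos"])-[.159,0,0];print(t,"->",np.round(d,4),"roll",round(r,1))
E
python3 - <<'E'
from h import *
import m0 if False else np
E
python3 - <<'E'
from h import *
f=np.load("top.npz");W,im=f["W"],f["im"];x,y,z=W[...,0],W[...,1],W[...,2]
m=(im.min(2)>150)&(abs(z)<.012)&(abs(x-.457)<.11)&(abs(y+.022)<.11)
X=np.c_[x[m],y[m]]
for _ in range(3):
    A=np.c_[2*X,np.ones(len(X))];s=np.linalg.lstsq(A,(X**2).sum(1),rcond=None)[0];r=np.sqrt(s[2]+s[0]**2+s[1]**2);e=abs(np.hypot(*(X-s[:2]).T)-r);X=X[e<.006]
print("park",s[:2],r,len(X))
go((.5,-.25,.245,127.5),(.4495,.170,.2,127.5),(.4495,.17,.062,127.5))
cv2.imwrite("pics/crop.png",cv2.resize(im[150:330,340:480,::-1].astype(np.uint8),None,fx=3,fy=3))
E
```

```text
park [ 0.45291977 -0.03314716] 0.08856615049542663 414
1.55 p [ 0.1669 -0.654   0.4047] x [[-0.0, 0.0, -1.0], [-0.247, 0.969, 0.0], [0.969, 0.247, -0.0]] F [-0.2 -0.4  0.2] gap 0.0878 q [-1.03  0.36  0.01 -0.   -1.22 -0.29]
grasp [ 0.1668 -0.654   0.2457] jaw heading 104.3
(0.5, -0.25, 0.245, 127.5) -> [0.0007 0.3091 0.4227] roll -23.2
(0.4495, 0.17, 0.2, 127.5) -> [0.0457 0.7286 0.4776] roll -23.2
(0.4495, 0.17, 0.062, 127.5) -> [0.1837 0.7286 0.4776] roll -23.2  File "<stdin>", line 2
    import m0 if False else np
              ^^
SyntaxError: invalid syntax
```

View pics/crop.png

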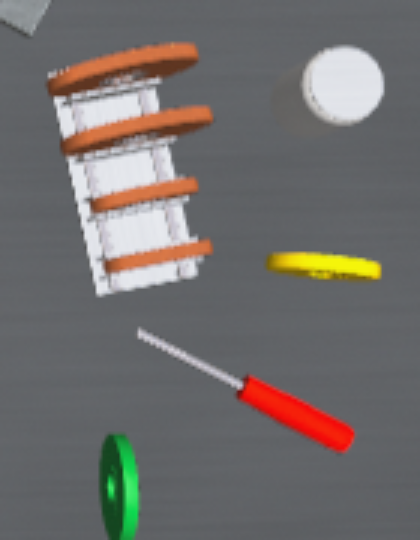

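The crop shows four orange discs in the rack, big at crop (125,70) and (137,130), small at (145,195) and (158,256). The yellow and green look-alikes stand outside it. I'll do the pot first.

Call:
move_arm(plan=[[0,0.05,0.07,-3,0.06],[0,0.1,0.13,-8,0.06],[0,0.14,0.19,-12,0.06],[0,0.18,0.25,-16,0.06],[0,0.22,0.3,-20,0.06],[0,0.26,0.35,-23,0.06],[0,0.3,0.4,-23,0.06],[0,0.35,0.43,-23,0.06],[0,0.41,0.45,-23,0.06],[0,0.47,0.47,-23,0.06],[0,0.53,0.478,-23,0.06],[0,0.59,0.478,-23,0.06]])

```text
time: 3.05
eef_pos: [0.4903, -0.0101, 0.4048]
orientation: [-0.226, 0.67, 0.226, 0.67]
contact_force: [1.2, -0.3, -0.4]
finger_gap: 0.0598
```

```bash
python3 -c "
from h import *
go((.4495,.17,.14,127.5),(.4495,.17,.062,127.5))"
```

```text
3.05 p [ 0.4903 -0.0101  0.4048] x [[0.001, 0.0, -1.0], [-0.606, 0.795, -0.0], [0.795, 0.606, 0.001]] F [ 1.2 -0.3 -0.4] gap 0.0598 q [ 0.38  0.05 -0.38  0.   -1.14 -1.3 ]
grasp [ 0.4904 -0.0101  0.2458] jaw heading 127.3
(0.4495, 0.17, 0.14, 127.5) -> [0.1058 0.168  0.0766] roll -0.2
(0.4495, 0.17, 0.062, 127.5) -> [0.1838 0.1681 0.0765] roll -0.2
```

Call:
move_arm(plan=[[0,0.05,0.025,0,0.04],[0,0.1,0.05,0,0.04],[0.02,0.15,0.07,0,0.04],[0.06,0.168,0.0765,0,0.04],[0.105,0.168,0.0765,0,0.04],[0.105,0.168,0.0765,0,0.04]])

```text
time: 3.8
eef_pos: [0.4483, 0.1694, 0.2975]
orientation: [-0.227, 0.672, 0.226, 0.668]
contact_force: [-0.1, 0.4, 0.4]
finger_gap: 0.0403
```

```bash
python3 -c "
from h import *
c=save('wrist','w0.png',s=1.4)
print(c['intrinsics'],c['T'].round(3))
for k in ('wrist','top'):print(k,place_of('pot',k)[:2])
go((.4495,.17,.062,127.5))"
```

```text
[[325.1922621    0.         279.96223901]
 [  0.         325.1922621  206.32560286]
 [  0.           0.           1.        ]] [[-0.607 -0.771 -0.194  0.396]
 [ 0.795 -0.589 -0.146  0.128]
 [-0.001 -0.243  0.97   0.279]
 [ 0.     0.     0.     1.   ]]
wrist [{'point': [0.4616, 0.1793, -0.0011], 'conf': 0.89}]
top []
3.95 p [0.4502 0.1701 0.3016] x [[0.003, 0.001, -1.0], [-0.606, 0.795, -0.001], [0.795, 0.606, 0.003]] F [-0.3  0.7  0.4] gap 0.0398 q [ 0.77  0.14 -0.55  0.   -0.88 -1.69]
grasp [0.4506 0.1703 0.1426] jaw heading 127.3
(0.4495, 0.17, 0.062, 127.5) -> [ 0.0806  0.0005 -0.0013] roll -0.2
```

View pics/w0.png

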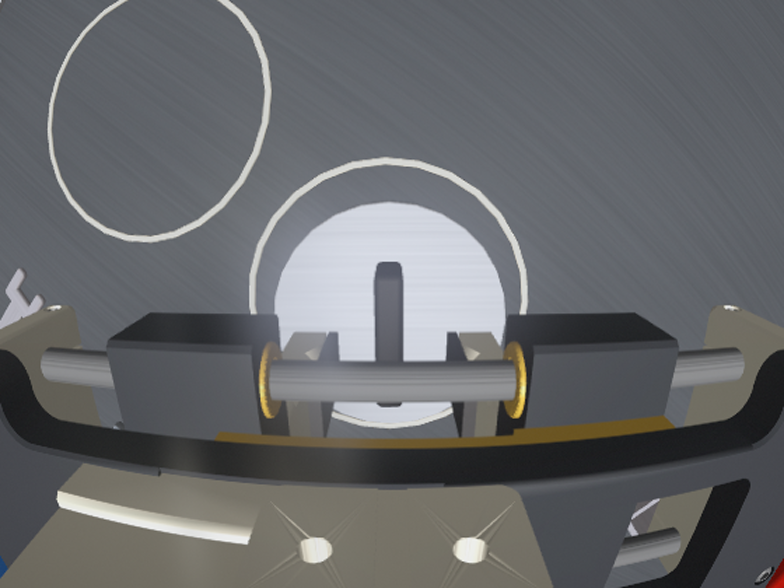

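The wrist view shows the bar at (388,330), centred between the fingers (~315 and 470) and aligned with them. I'll descend and grip.

Call:
move_arm(plan=[[0.03,0,-0.001,0,0.04],[0.06,0,-0.001,0,0.04],[0.079,0,-0.001,0,0.04],[0.079,0,-0.001,0,0.04],[0.079,0,-0.001,0,0.005],[0.079,0,-0.001,0,0.005],[0.079,0,-0.001,0,0.005],[0.079,0,-0.001,0,0.005],[0.079,0,-0.001,0,0.005]])

```text
time: 5.08
eef_pos: [0.4499, 0.1697, 0.2234]
orientation: [-0.226, 0.669, 0.226, 0.671]
contact_force: [-0.8, -1.5, 7.6]
finger_gap: 0.014
```

```bash
python3 -c "
from h import *
g=np.array([.4495,.17,.062]);d=np.array([.453-.4595,-.033-.1778,0])
s=sense();M=R.from_quat(s['orientation']).as_matrix();g=s['eef_pos']+.159*M[:,0]
def T(v):return (*(g+v),None)
go(T([-.035,0,0]),T([-.04,-.1,0]),T([-.035,d[1],0]),T(d))"
```

```text
5.08 p [0.4499 0.1697 0.2234] x [[0.004, 0.001, -1.0], [-0.607, 0.795, -0.001], [0.795, 0.607, 0.004]] F [-0.8 -1.5  7.6] gap 0.014 q [ 0.77  0.25 -0.64  0.   -0.68 -1.69]
grasp [0.4504 0.1699 0.0644] jaw heading 127.3
(np.float64(0.4154304610766094), np.float64(0.16992738899449814), np.float64(0.06439332358154651), None) -> [-0.0001  0.0212 -0.0278] roll 0
(np.float64(0.4104304610766094), np.float64(0.06992738899449813), np.float64(0.06439332358154651), None) -> [-0.0003 -0.0552 -0.0925] roll 0
(np.float64(0.4154304610766094), np.float64(-0.04087261100550188), np.float64(0.06439332358154651), None) -> [-0.0004 -0.1464 -0.1557] roll 0
(np.float64(0.4439304610766094), np.float64(-0.04087261100550188), np.float64(0.06439332358154651), None) -> [-0.0003 -0.1636 -0.133 ] roll 0
```

Call:
move_arm(plan=[[0,0.01,-0.013,0,0.005],[0,0.021,-0.028,0,0.005],[0,0.006,-0.041,0,0.005],[0,-0.009,-0.054,0,0.005],[0,-0.024,-0.067,0,0.005],[0,-0.039,-0.08,0,0.005],[0,-0.055,-0.0925,0,0.005],[0,-0.07,-0.103,0,0.005],[0,-0.085,-0.113,0,0.005],[0,-0.1,-0.124,0,0.005],[0,-0.115,-0.134,0,0.005],[0,-0.13,-0.145,0,0.005]])

```text
time: 6.58
eef_pos: [0.4137, -0.0227, 0.2234]
orientation: [-0.226, 0.668, 0.226, 0.672]
contact_force: [0.5, 3.6, 4.5]
finger_gap: 0.014
```

```bash
python3 -c "
from h import *
go((.4445,-.041,.0644,None))"
```

```text
6.58 p [ 0.4137 -0.0227  0.2234] x [[0.005, 0.002, -1.0], [-0.606, 0.796, -0.001], [0.795, 0.606, 0.005]] F [0.5 3.6 4.5] gap 0.014 q [ 0.43  0.15 -0.78  0.   -0.64 -1.35]
grasp [ 0.4145 -0.0224  0.0644] jaw heading 127.3
(0.4445, -0.041, 0.0644, None) -> [ 0.0001 -0.033   0.0126] roll 0
```

Call:
move_arm(plan=[[0,-0.011,0.001,0,0.005],[0,-0.023,0.006,0,0.005],[0,-0.033,0.0125,0,0.005],[0,-0.033,0.0125,0,0.005],[0,-0.033,0.0125,0,0.04],[0,-0.033,0.0125,0,0.04],[0,-0.033,0.0125,0,0.04],[-0.03,-0.033,0.0125,0,0.04],[-0.08,-0.033,0.0125,0,0.04],[-0.14,-0.033,0.0125,0,0.04],[-0.18,-0.033,0.0125,0,0.03]])

```text
time: 7.95
eef_pos: [0.4427, -0.0418, 0.4064]
orientation: [-0.226, 0.667, 0.226, 0.673]
contact_force: [1.9, 0.5, -0.3]
finger_gap: 0.0347
```

```bash
python3 -c "
from h import *
save('wrist','w1.png',s=1.0)
print(place_of('pot','wrist')[:2])
go((.54,-.2,.245,9.3),(.6287,-.248,.245,9.3),(.6287,-.248,.126,9.3))"
```

```text
[{'point': [0.4533, -0.0356, -0.003], 'conf': 0.86}]
8.05 p [ 0.4437 -0.0417  0.4082] x [[0.013, 0.004, -1.0], [-0.607, 0.795, -0.005], [0.795, 0.607, 0.013]] F [ 1.   0.1 -1. ] gap 0.0312 q [ 0.35 -0.04 -0.46  0.   -1.13 -1.27]
grasp [ 0.4458 -0.0411  0.2492] jaw heading 127.3
(0.54, -0.2, 0.245, 9.3) -> [ 0.0049 -0.1835 -0.0216] roll -62.0
(0.6287, -0.248, 0.245, 9.3) -> [ 0.0059 -0.2754  0.0198] roll -62.0
(0.6287, -0.248, 0.126, 9.3) -> [ 0.1249 -0.2748  0.0183] roll -62.0
```

View pics/w1.png

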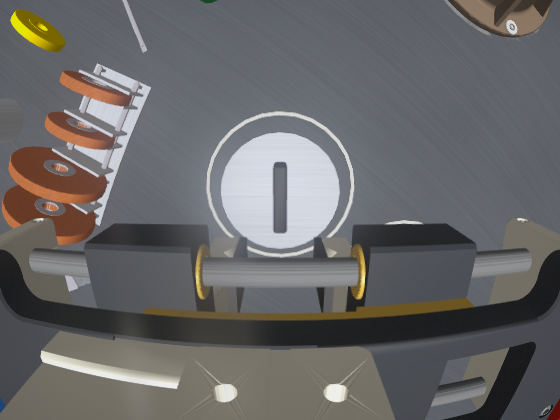

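Pot is well inside the ring at (280,185). Next, the first big disc in the back slot.

Call:
move_arm(plan=[[0,-0.04,-0.01,-10,0.028],[0,-0.08,-0.015,-20,0.028],[0,-0.12,-0.02,-30,0.028],[0,-0.16,-0.02,-40,0.028],[0,-0.2,-0.01,-50,0.028],[0.005,-0.24,0.005,-60,0.028],[0.006,-0.2755,0.02,-62,0.028],[0.03,-0.2755,0.02,-62,0.028],[0.06,-0.2755,0.0195,-62,0.028],[0.06,-0.2755,0.0195,-62,0.028]])

```text
time: 9.3
eef_pos: [0.6262, -0.2484, 0.3462]
orientation: [0.54, -0.455, -0.538, -0.461]
contact_force: [0.8, -0.6, 1.1]
finger_gap: 0.0282
```

```bash
python3 -c "
from h import *
c=save('wrist','w2.png',s=1.0)
print(place_of('big1','wrist')[:3])
go((.6287,-.248,.126,9.3))"
```

```text
[{'point': [0.5765, -0.256, 0.0727], 'conf': 0.7}, {'point': [0.6334, -0.2571, 0.0743], 'conf': 0.65}]
9.4 p [ 0.6273 -0.2487  0.35  ] x [[0.013, 0.003, -1.0], [-0.987, -0.163, -0.013], [-0.163, 0.987, 0.001]] F [ 1.  -0.7  0.3] gap 0.0275 q [-0.09  0.39 -0.07 -0.01 -1.1   0.26]
grasp [ 0.6293 -0.2481  0.191 ] jaw heading -170.6
(0.6287, -0.248, 0.126, 9.3) -> [0.065  0.0015 0.0002] roll 0.1
```

View pics/w2.png

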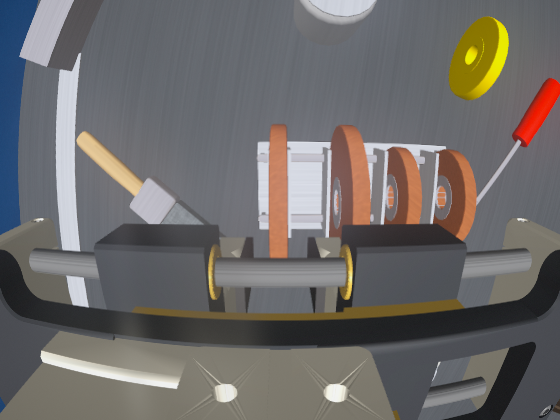

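The disc edge at x≈278 is midway between the fingers (240 and 318). Descending to grip.

Call:
move_arm(plan=[[0.03,0.0015,0,0,0.028],[0.055,0.0015,0,0,0.028],[0.065,0.0015,0,0,0.028],[0.065,0.0015,0,0,0.028],[0.065,0.0015,0,0,0.002],[0.065,0.0015,0,0,0.002],[0.065,0.0015,0,0,0.002],[0.065,0.0015,0,0,0.002],[0.065,0.0015,0,0,0.002]])

```text
time: 10.52
eef_pos: [0.6269, -0.2488, 0.2861]
orientation: [0.542, -0.453, -0.536, -0.461]
contact_force: [-2.1, 0.6, 5.2]
finger_gap: 0.0121
```

```bash
python3 -c "
from h import *
go()"
```

```text
10.53 p [ 0.6269 -0.2488  0.2861] x [[0.014, 0.003, -1.0], [-0.986, -0.163, -0.014], [-0.163, 0.987, 0.0]] F [-2.1  0.6  5.2] gap 0.0121 q [-0.09  0.44 -0.14 -0.   -0.97  0.26]
grasp [ 0.6291 -0.2484  0.1271] jaw heading -170.6
```

Call:
move_arm(plan=[[-0.03,0,0,0,0.002],[-0.08,0,0,0,0.002],[-0.125,0,0,0,0.002],[-0.125,0,0,0,0.002]])

```text
time: 11.02
eef_pos: [0.6257, -0.2494, 0.4156]
orientation: [0.545, -0.452, -0.534, -0.463]
contact_force: [0.3, -0.1, -2.2]
finger_gap: 0.012
```

```bash
python3 -c "
from h import *
go((.49,0,.252,179.6),(.49,.273,.252,179.6))"
```

```text
11.03 p [ 0.6257 -0.2494  0.4156] x [[0.021, 0.001, -1.0], [-0.986, -0.163, -0.021], [-0.163, 0.987, -0.002]] F [ 0.3 -0.1 -2.2] gap 0.012 q [-0.09  0.34  0.02 -0.   -1.22  0.26]
grasp [ 0.6291 -0.2492  0.2566] jaw heading -170.6
(0.49, 0, 0.252, 179.6) -> [0.002  0.0966 0.2686] roll 9.8
(0.49, 0.273, 0.252, 179.6) -> [0.0024 0.052  0.5379] roll 9.8
```

Call:
move_arm(plan=[[0,0.03,0.03,3,0.002],[0,0.06,0.07,6,0.002],[0,0.08,0.12,9.8,0.002],[0,0.092,0.17,9.8,0.002],[0,0.097,0.22,9.8,0.002],[0.002,0.096,0.27,9.8,0.002],[0.002,0.088,0.32,9.8,0.002],[0.002,0.08,0.37,9.8,0.002],[0.002,0.072,0.42,9.8,0.002],[0.002,0.062,0.47,9.8,0.002],[0.002,0.054,0.52,9.8,0.002],[0.002,0.052,0.538,9.8,0.002]])

```text
time: 12.52
eef_pos: [0.4861, 0.2752, 0.4098]
orientation: [-0.504, 0.496, 0.494, 0.506]
contact_force: [-0.4, -0.2, -1.9]
finger_gap: 0.0119
```

Call:
move_arm(plan=[[0,0,0,0,0.002],[0.04,0,0,0,0.002],[0.06,0,0,0,0.002]])

```text
time: 12.9
eef_pos: [0.4867, 0.2734, 0.3476]
orientation: [-0.503, 0.498, 0.494, 0.506]
contact_force: [-0.1, -0.1, -0.6]
finger_gap: 0.012
```

```bash
python3 -c "
from h import *
go((.495,.273,.166,179.6),(.565,.273,.152,179.6),(.634,.273,.152,179.6),(.634,.273,.145,179.6))"
```

```text
12.9 p [0.4867 0.2734 0.3476] x [[0.017, -0.001, -1.0], [-1.0, 0.006, -0.017], [0.006, 1.0, -0.001]] F [-0.1 -0.1 -0.6] gap 0.012 q [ 0.87  0.21 -0.34  0.02 -1.01 -0.88]
grasp [0.4894 0.2732 0.1886] jaw heading 179.6
(0.495, 0.273, 0.166, 179.6) -> [ 0.0227 -0.0052 -0.0002] roll 0.0
(0.565, 0.273, 0.152, 179.6) -> [ 0.0379 -0.075   0.0003] roll 0.0
(0.634, 0.273, 0.152, 179.6) -> [ 0.0391 -0.144   0.0008] roll 0.0
(0.634, 0.273, 0.145, 179.6) -> [ 0.0461 -0.1438  0.0008] roll 0.0
```

Call:
move_arm(plan=[[0.012,-0.002,0,0,0.002],[0.024,-0.006,0,0,0.002],[0.025,-0.006,0,0,0.002],[0.025,-0.02,0,0,0.002],[0.026,-0.034,0,0,0.002],[0.028,-0.046,0,0,0.002],[0.033,-0.06,0,0,0.002],[0.037,-0.073,0,0,0.002],[0.038,-0.085,0.0005,0,0.002],[0.038,-0.085,0.0005,0,0.002]])

```text
time: 14.15
eef_pos: [0.5731, 0.2733, 0.3106]
orientation: [-0.503, 0.498, 0.494, 0.506]
contact_force: [0.0, -0.4, -1.5]
finger_gap: 0.0121
```

```bash
python3 -c "
from h import *
save('side','s1.png',s=1.4)
go((.634,.273,.152,179.6),(.634,.273,.145,179.6))"
```

```text
14.2 p [0.5726 0.2733 0.3108] x [[0.017, -0.002, -1.0], [-1.0, 0.007, -0.017], [0.007, 1.0, -0.002]] F [ 0.2 -0.5 -2.8] gap 0.0121 q [ 0.76  0.36 -0.22  0.02 -0.98 -0.77]
grasp [0.5753 0.273  0.1518] jaw heading 179.6
(0.634, 0.273, 0.152, 179.6) -> [ 0.0008 -0.0587  0.0004] roll 0.0
(0.634, 0.273, 0.145, 179.6) -> [ 0.0078 -0.0586  0.0004] roll 0.0
```

View pics/s1.png

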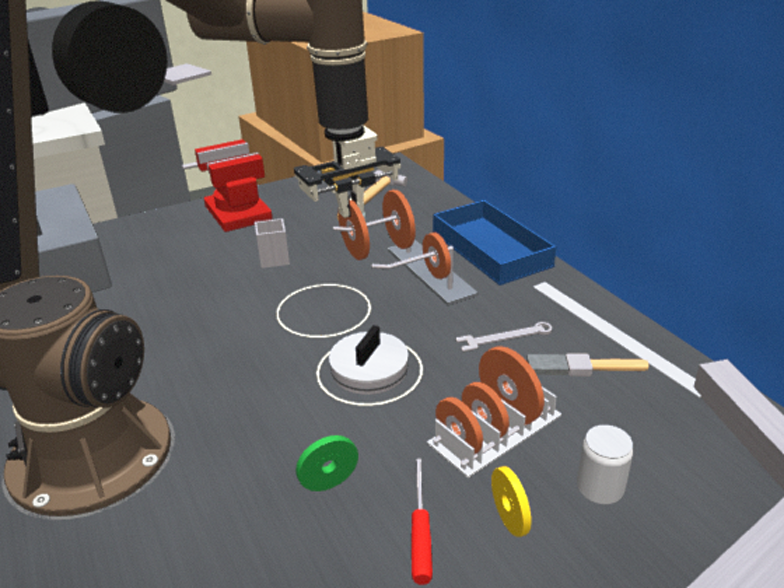

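The side view shows the disc threaded on the left rod at (352,230), with the pot in its ring at (368,355). I'll push it back, lower and release.

Call:
move_arm(plan=[[0.001,-0.02,0,0,0.002],[0.001,-0.04,0,0,0.002],[0.001,-0.058,0,0,0.002],[0.003,-0.0585,0.0004,0,0.002],[0.006,-0.0585,0.0004,0,0.002],[0.0075,-0.0585,0.0004,0,0.002],[0.0075,-0.0585,0.0004,0,0.022],[0.0075,-0.0585,0.0004,0,0.022],[0.0075,-0.0585,0.0004,0,0.022],[-0.03,-0.0585,0.0004,0,0.022],[-0.08,-0.0585,0.0004,0,0.022],[-0.1,-0.0585,0.0004,0,0.022]])

```text
time: 15.7
eef_pos: [0.6298, 0.2736, 0.4154]
orientation: [-0.503, 0.496, 0.493, 0.507]
contact_force: [0.1, 0.5, -1.0]
finger_gap: 0.0221
```

```bash
python3 -c "
from h import *
go((.5,.1,.25,189.3),(.5774,-.2564,.25,189.3),(.5774,-.2564,.126,189.3))"
```

```text
15.7 p [0.6298 0.2736 0.4154] x [[0.021, 0.001, -1.0], [-1.0, 0.007, -0.021], [0.007, 1.0, 0.001]] F [ 0.1  0.5 -1. ] gap 0.0221 q [ 0.7   0.37  0.04  0.01 -1.23 -0.71]
grasp [0.6331 0.2737 0.2565] jaw heading 179.6
(0.5, 0.1, 0.25, 189.3) -> [ 0.0036  0.1321 -0.1745] roll -9.7
(0.5774, -0.2564, 0.25, 189.3) -> [ 0.005   0.0523 -0.5304] roll -9.7
(0.5774, -0.2564, 0.126, 189.3) -> [ 0.129   0.0549 -0.5305] roll -9.7
```

Call:
move_arm(plan=[[0,0.01,-0.04,0,0.028],[0,0.015,-0.09,0,0.028],[0,0.02,-0.14,-3,0.028],[0,0.025,-0.19,-6,0.028],[0,0.03,-0.24,-9.7,0.028],[0,0.035,-0.29,-9.7,0.028],[0.002,0.04,-0.34,-9.7,0.028],[0.003,0.045,-0.39,-9.7,0.028],[0.005,0.048,-0.44,-9.7,0.028],[0.005,0.05,-0.49,-9.7,0.028],[0.005,0.053,-0.53,-9.7,0.028],[0.03,0.053,-0.53,-9.7,0.028]])

```text
time: 17.2
eef_pos: [0.5739, -0.2589, 0.3853]
orientation: [0.545, -0.453, -0.531, -0.464]
contact_force: [-0.0, 2.1, -0.5]
finger_gap: 0.028
```

Call:
move_arm(plan=[[0,0,0,0,0.028],[0.03,0,0,0,0.028],[0.05,0,0,0,0.028]])

```text
time: 17.58
eef_pos: [0.5753, -0.2586, 0.3355]
orientation: [0.545, -0.453, -0.531, -0.464]
contact_force: [-0.6, 0.1, 0.9]
finger_gap: 0.0281
```

```bash
python3 -c "
from h import *
c=save('wrist','w3.png',s=1.0)
print(place_of('pot','wrist')[:1],place_of('pot','side')[:1])
go((.5774,-.2564,.126,189.3))"
```

```text
[{'point': [0.5547, -0.2669, -0.0013], 'conf': 0.4}] [{'point': [0.4552, -0.0347, 0.0002], 'conf': 0.89}]
17.73 p [ 0.5753 -0.2586  0.3355] x [[0.023, -0.001, -1.0], [-0.987, -0.16, -0.023], [-0.16, 0.987, -0.005]] F [-0.2 -0.5  0.9] gap 0.0279 q [-0.11  0.33 -0.19 -0.   -1.02  0.28]
grasp [ 0.579  -0.2588  0.1766] jaw heading -170.8
(0.5774, -0.2564, 0.126, 189.3) -> [0.0505 0.0023 0.0028] roll -0.1
```

View pics/w3.png

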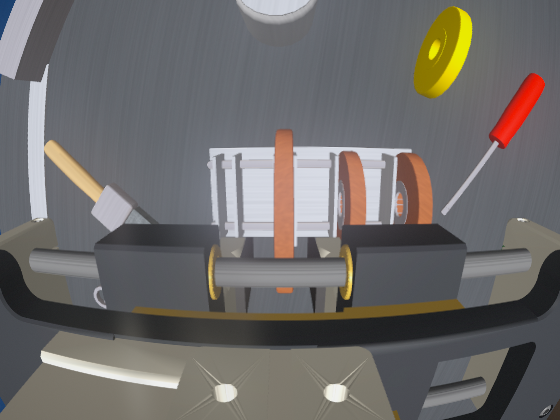

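The second big disc at x≈284 sits slightly right of the finger middle (279), which agrees with the computed 2 mm shift.

Call:
move_arm(plan=[[0.02,0.0025,0.003,0,0.028],[0.04,0.0025,0.003,0,0.028],[0.05,0.0025,0.003,0,0.028],[0.05,0.0025,0.003,0,0.028],[0.05,0.0025,0.003,0,0.002],[0.05,0.0025,0.003,0,0.002],[0.05,0.0025,0.003,0,0.002],[0.05,0.0025,0.003,0,0.002],[0.05,0.0025,0.003,0,0.002]])

```text
time: 18.85
eef_pos: [0.5735, -0.2563, 0.2862]
orientation: [0.545, -0.453, -0.532, -0.463]
contact_force: [-2.2, 0.5, 5.8]
finger_gap: 0.012
```

```bash
python3 -c "
from h import *
go((.5774,-.256,.25,None),(.49,0,.255,179.6),(.488,.273,.252,179.6))"
```

```text
18.85 p [ 0.5735 -0.2563  0.2862] x [[0.024, -0.001, -1.0], [-0.987, -0.16, -0.023], [-0.16, 0.987, -0.005]] F [-2.2  0.5  5.8] gap 0.012 q [-0.11  0.37 -0.26 -0.   -0.92  0.27]
grasp [ 0.5773 -0.2565  0.1273] jaw heading -170.8
(0.5774, -0.256, 0.25, None) -> [-0.1227 -0.003  -0.0002] roll 0
(0.49, 0, 0.255, 179.6) -> [-0.1301  0.0421  0.2665] roll 9.6
(0.488, 0.273, 0.252, 179.6) -> [-1.275e-01  5.000e-04  5.363e-01] roll 9.6
```

Call:
move_arm(plan=[[-0.03,-0.001,0,0,0.002],[-0.08,-0.002,0,0,0.002],[-0.125,0.0,0.01,0,0.002],[-0.13,0.02,0.06,3,0.002],[-0.13,0.035,0.12,6,0.002],[-0.13,0.042,0.18,9.6,0.002],[-0.13,0.042,0.24,9.6,0.002],[-0.13,0.04,0.3,9.6,0.002],[-0.13,0.03,0.36,9.6,0.002],[-0.13,0.02,0.42,9.6,0.002],[-0.13,0.01,0.48,9.6,0.002],[-0.128,0.0005,0.536,9.6,0.002]])

```text
time: 20.35
eef_pos: [0.4837, 0.2752, 0.4114]
orientation: [-0.504, 0.496, 0.492, 0.507]
contact_force: [1.7, 0.0, -0.8]
finger_gap: 0.0119
```

Call:
move_arm(plan=[[0,0,0,0,0.002],[0.035,0,0,0,0.002],[0.065,0,0,0,0.002]])

```text
time: 20.72
eef_pos: [0.4849, 0.2746, 0.3453]
orientation: [-0.504, 0.496, 0.492, 0.507]
contact_force: [-0.7, 0.3, -0.9]
finger_gap: 0.0119
```

```bash
python3 -c "
from h import *
go((.495,.273,.166,179.6),(.565,.273,.152,179.6),(.588,.273,.152,179.6),(.588,.273,.145,179.6))"
```

```text
20.73 p [0.4849 0.2746 0.3453] x [[0.024, -0.0, -1.0], [-1.0, 0.007, -0.024], [0.007, 1.0, -0.0]] F [-0.7  0.3 -0.9] gap 0.0119 q [ 0.87  0.21 -0.35  0.02 -1.   -0.89]
grasp [0.4887 0.2745 0.1864] jaw heading 179.6
(0.495, 0.273, 0.166, 179.6) -> [ 0.0205 -0.0058 -0.0015] roll 0.0
(0.565, 0.273, 0.152, 179.6) -> [ 0.0362 -0.0755 -0.001 ] roll 0.0
(0.588, 0.273, 0.152, 179.6) -> [ 0.0367 -0.0985 -0.0009] roll 0.0
(0.588, 0.273, 0.145, 179.6) -> [ 0.0437 -0.0983 -0.0009] roll 0.0
```

Call:
move_arm(plan=[[0.012,-0.003,-0.001,0,0.002],[0.021,-0.006,-0.0015,0,0.002],[0.022,-0.008,-0.0015,0,0.002],[0.023,-0.022,-0.001,0,0.002],[0.024,-0.036,-0.001,0,0.002],[0.026,-0.048,-0.001,0,0.002],[0.031,-0.061,-0.001,0,0.002],[0.035,-0.074,-0.001,0,0.002],[0.036,-0.087,-0.001,0,0.002],[0.0365,-0.0985,-0.001,0,0.002],[0.0365,-0.0985,-0.001,0,0.002]])

```text
time: 22.1
eef_pos: [0.585, 0.2729, 0.3109]
orientation: [-0.504, 0.496, 0.492, 0.508]
contact_force: [1.1, 0.4, -1.6]
finger_gap: 0.0117
```

```bash
python3 -c "
from h import *
save('side','s2.png',crop=(200,90,400,240),s=3)
go((.588,.273,.152,179.6),(.588,.273,.145,179.6))"
```

```text
22.15 p [0.5845 0.2728 0.311 ] x [[0.023, -0.0, -1.0], [-1.0, 0.007, -0.023], [0.007, 1.0, -0.0]] F [ 0.7  0.4 -1.1] gap 0.0119 q [ 0.74  0.37 -0.2   0.02 -0.98 -0.76]
grasp [0.5882 0.2728 0.152 ] jaw heading 179.6
(0.588, 0.273, 0.152, 179.6) -> [0.     0.0002 0.0002] roll -0.0
(0.588, 0.273, 0.145, 179.6) -> [0.007  0.0003 0.0002] roll -0.0
```

View pics/s2.png

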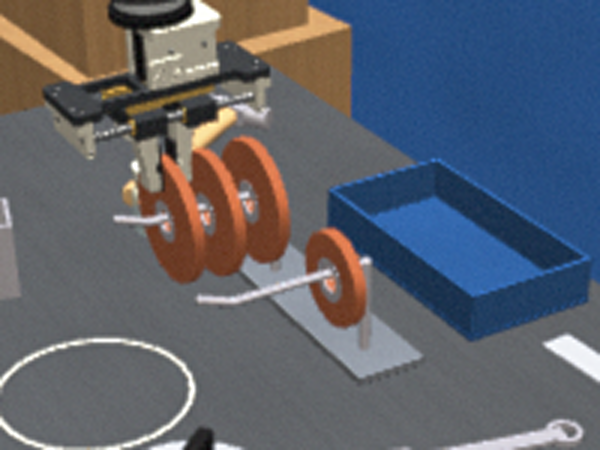

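Three big discs are on the left rod in the crop, at x≈170, 215 and 260, with the held one in front threaded. Release.

Call:
move_arm(plan=[[0.003,0,0,0,0.002],[0.006,0,0,0,0.002],[0.007,0,0,0,0.002],[0.007,0,0,0,0.022],[0.007,0,0,0,0.022],[0.007,0,0,0,0.022],[-0.03,0,0,0,0.022],[-0.08,0,0,0,0.022],[-0.1,0,0,0,0.022],[-0.1,0,0,0,0.022]])

```text
time: 23.4
eef_pos: [0.5824, 0.273, 0.4131]
orientation: [-0.504, 0.495, 0.492, 0.509]
contact_force: [0.2, -0.7, -2.1]
finger_gap: 0.0219
```

```bash
python3 -c "
from h import *
go((.526,-.2647,.25,189.3),(.526,-.2647,.09,189.3))"
```

```text
23.4 p [0.5824 0.273  0.4131] x [[0.026, 0.002, -1.0], [-1.0, 0.007, -0.026], [0.007, 1.0, 0.002]] F [ 0.2 -0.7 -2.1] gap 0.0219 q [ 0.75  0.29 -0.07  0.02 -1.19 -0.76]
grasp [0.5866 0.2733 0.2541] jaw heading 179.6
(0.526, -0.2647, 0.25, 189.3) -> [ 0.0015  0.0567 -0.5384] roll -9.7
(0.526, -0.2647, 0.09, 189.3) -> [ 0.1615  0.0609 -0.5387] roll -9.7
```

Call:
move_arm(plan=[[0,0.01,-0.04,0,0.028],[0,0.015,-0.09,0,0.028],[0,0.02,-0.14,-3,0.028],[0,0.025,-0.19,-6,0.028],[0,0.03,-0.24,-9.7,0.028],[0,0.035,-0.29,-9.7,0.028],[0,0.04,-0.34,-9.7,0.028],[0,0.045,-0.39,-9.7,0.028],[0.001,0.05,-0.44,-9.7,0.028],[0.001,0.054,-0.49,-9.7,0.028],[0.002,0.057,-0.538,-9.7,0.028],[0.04,0.058,-0.538,-9.7,0.028]])

```text
time: 24.9
eef_pos: [0.5217, -0.2676, 0.3709]
orientation: [0.546, -0.452, -0.53, -0.466]
contact_force: [-0.2, 1.3, -1.0]
finger_gap: 0.0279
```

Call:
move_arm(plan=[[0,0,0,0,0.028],[0.04,0,0,0,0.028],[0.07,0,0,0,0.028]])

```text
time: 25.28
eef_pos: [0.524, -0.2672, 0.3008]
orientation: [0.546, -0.452, -0.53, -0.465]
contact_force: [1.1, -0.5, 1.0]
finger_gap: 0.0282
```

```bash
python3 -c "
from h import *
c=save('wrist','w4.png',s=1.0)
print(place_of('pot','side')[:1],[(d['point'],d['conf']) for d in place_of('hung_big','side')])
go((.526,-.2647,.09,189.3))"
```

```text
[{'point': [0.4526, -0.031, 0.0055], 'conf': 0.92}] [([0.6854, 0.2672, 0.0944], 0.96)]
25.43 p [ 0.5238 -0.2672  0.3006] x [[0.027, 0.001, -1.0], [-0.987, -0.159, -0.026], [-0.159, 0.987, -0.004]] F [0.3 0.2 0.1] gap 0.0285 q [-0.14  0.3  -0.33 -0.01 -0.92  0.3 ]
grasp [ 0.528  -0.2671  0.1417] jaw heading -170.9
(0.526, -0.2647, 0.09, 189.3) -> [0.0516 0.003  0.0029] roll -0.2
```

View pics/w4.png

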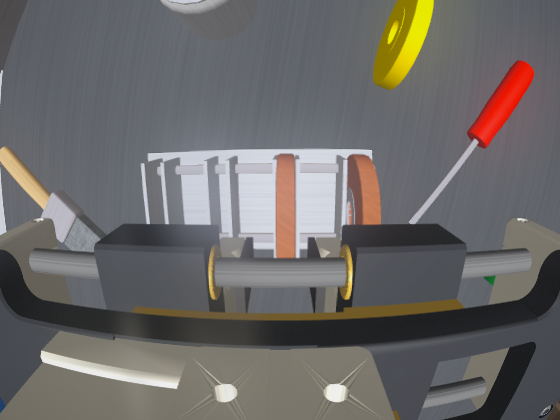

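The small disc is at x≈286, matching the 3 mm shift. Grip.

Call:
move_arm(plan=[[0.02,0.003,0.003,0,0.028],[0.04,0.003,0.003,0,0.028],[0.051,0.003,0.003,0,0.028],[0.051,0.003,0.003,0,0.028],[0.051,0.003,0.003,0,0.002],[0.051,0.003,0.003,0,0.002],[0.051,0.003,0.003,0,0.002],[0.051,0.003,0.003,0,0.002],[0.051,0.003,0.003,0,0.002]])

```text
time: 26.55
eef_pos: [0.5217, -0.2648, 0.2503]
orientation: [0.546, -0.452, -0.531, -0.465]
contact_force: [-1.8, 0.5, 6.0]
finger_gap: 0.0116
```

```bash
python3 -c "
from h import *
go((.526,-.2647,.21,None),(.49,0,.22,179.6),(.488,.104,.22,179.6))"
```

```text
26.55 p [ 0.5217 -0.2648  0.2503] x [[0.027, 0.0, -1.0], [-0.987, -0.159, -0.027], [-0.159, 0.987, -0.004]] F [-1.8  0.5  6. ] gap 0.0116 q [-0.14  0.35 -0.39 -0.01 -0.8   0.3 ]
grasp [ 0.526  -0.2648  0.0914] jaw heading -170.8
(0.526, -0.2647, 0.21, None) -> [-0.1186 -0.0032 -0.0004] roll 0
(0.49, 0, 0.22, 179.6) -> [-0.1295 -0.0101  0.2666] roll 9.6
(0.488, 0.104, 0.22, 179.6) -> [-0.1296 -0.0247  0.3696] roll 9.6
```

Call:
move_arm(plan=[[-0.03,-0.001,0,0,0.002],[-0.08,-0.002,0,0,0.002],[-0.12,-0.003,0.01,0,0.002],[-0.13,-0.003,0.06,3,0.002],[-0.13,-0.004,0.12,6,0.002],[-0.13,-0.006,0.18,9.6,0.002],[-0.13,-0.008,0.23,9.6,0.002],[-0.13,-0.01,0.28,9.6,0.002],[-0.13,-0.018,0.33,9.6,0.002],[-0.13,-0.025,0.369,9.6,0.002],[-0.13,-0.025,0.369,9.6,0.002]])

```text
time: 27.92
eef_pos: [0.4841, 0.1058, 0.3792]
orientation: [-0.505, 0.494, 0.492, 0.508]
contact_force: [0.7, -0.7, -0.7]
finger_gap: 0.0116
```

Call:
move_arm(plan=[[0,0,0,0,0.002],[0.025,0,0,0,0.002],[0.045,0,0,0,0.002]])

```text
time: 28.3
eef_pos: [0.4851, 0.1048, 0.3336]
orientation: [-0.505, 0.494, 0.492, 0.509]
contact_force: [0.2, -0.6, -0.8]
finger_gap: 0.0119
```

```bash
python3 -c "
from h import *
go((.495,.104,.15,179.6),(.565,.104,.136,179.6),(.623,.1035,.136,179.6),(.623,.1035,.129,179.6))"
```

```text
28.3 p [0.4851 0.1048 0.3336] x [[0.027, 0.001, -1.0], [-1.0, 0.006, -0.027], [0.006, 1.0, 0.001]] F [ 0.2 -0.6 -0.8] gap 0.0119 q [ 0.62  0.12 -0.49  0.02 -0.94 -0.63]
grasp [0.4895 0.105  0.1747] jaw heading 179.7
(0.495, 0.104, 0.15, 179.6) -> [ 0.0248 -0.0048 -0.001 ] roll 0.1
(0.565, 0.104, 0.136, 179.6) -> [ 0.0407 -0.0744 -0.0006] roll 0.1
(0.623, 0.1035, 0.136, 179.6) -> [ 0.0423 -0.1324 -0.0007] roll 0.1
(0.623, 0.1035, 0.129, 179.6) -> [ 0.0493 -0.1322 -0.0007] roll 0.1
```

Call:
move_arm(plan=[[0.012,-0.002,-0.001,0,0.002],[0.024,-0.005,-0.001,0,0.002],[0.0255,-0.008,-0.001,0,0.002],[0.026,-0.022,-0.001,0,0.002],[0.027,-0.036,-0.001,0,0.002],[0.03,-0.048,-0.001,0,0.002],[0.035,-0.061,-0.001,0,0.002],[0.04,-0.074,-0.001,0,0.002],[0.041,-0.087,-0.001,0,0.002],[0.041,-0.087,-0.001,0,0.002]])

```text
time: 29.55
eef_pos: [0.5742, 0.1034, 0.2947]
orientation: [-0.505, 0.495, 0.492, 0.509]
contact_force: [-1.0, -0.3, -1.3]
finger_gap: 0.0119
```

```bash
python3 -c "
from h import *
save('side','s3.png',crop=(200,90,400,240),s=3)
go((.623,.1035,.136,179.6),(.623,.1035,.129,179.6))"
```

```text
29.6 p [0.5735 0.1033 0.2947] x [[0.027, 0.001, -1.0], [-1.0, 0.006, -0.027], [0.006, 1.0, 0.001]] F [ 0.3 -0.1 -1.2] gap 0.0118 q [ 0.52  0.3  -0.36  0.02 -0.89 -0.53]
grasp [0.5778 0.1034 0.1358] jaw heading 179.6
(0.623, 0.1035, 0.136, 179.6) -> [ 0.001  -0.0452  0.0004] roll 0.0
(0.623, 0.1035, 0.129, 179.6) -> [ 0.008  -0.045   0.0004] roll 0.0
```

View pics/s3.png

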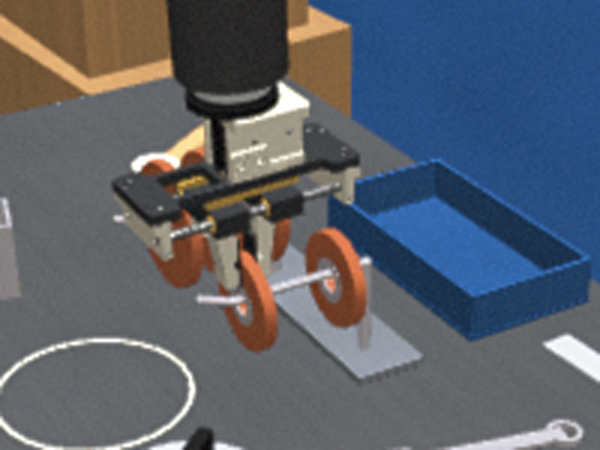

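The small disc is threaded on the right rod, crop (250,300). Push back, lower, release.

Call:
move_arm(plan=[[0.001,-0.015,0,0,0.002],[0.001,-0.03,0,0,0.002],[0.001,-0.044,0,0,0.002],[0.003,-0.045,0.0004,0,0.002],[0.006,-0.045,0.0004,0,0.002],[0.0078,-0.045,0.0004,0,0.002],[0.0078,-0.045,0.0004,0,0.022],[0.0078,-0.045,0.0004,0,0.022],[0.0078,-0.045,0.0004,0,0.022],[-0.03,-0.045,0.0004,0,0.022],[-0.08,-0.045,0.0004,0,0.022],[-0.11,-0.045,0.0004,0,0.022]])

```text
time: 31.1
eef_pos: [0.6158, 0.1033, 0.4085]
orientation: [-0.505, 0.494, 0.491, 0.509]
contact_force: [0.6, -0.1, 0.2]
finger_gap: 0.0219
```

```bash
python3 -c "
from h import *
go((.4747,-.2732,.24,189.3),(.4747,-.2732,.09,189.3))"
```

```text
31.1 p [0.6158 0.1033 0.4085] x [[0.029, 0.001, -1.0], [-1.0, 0.006, -0.029], [0.006, 1.0, 0.002]] F [ 0.6 -0.1  0.2] gap 0.0219 q [ 0.48  0.26 -0.12  0.01 -1.16 -0.49]
grasp [0.6204 0.1036 0.2496] jaw heading 179.6
(0.4747, -0.2732, 0.24, 189.3) -> [ 0.0048  0.1436 -0.3777] roll -9.7
(0.4747, -0.2732, 0.09, 189.3) -> [ 0.1547  0.148  -0.3779] roll -9.7
```

Call:
move_arm(plan=[[0,0.015,-0.04,0,0.028],[0,0.03,-0.085,0,0.028],[0,0.05,-0.13,-3,0.028],[0,0.07,-0.175,-6,0.028],[0,0.09,-0.22,-9.7,0.028],[0,0.105,-0.265,-9.7,0.028],[0,0.12,-0.31,-9.7,0.028],[0,0.135,-0.35,-9.7,0.028],[0.002,0.144,-0.377,-9.7,0.028],[0.02,0.145,-0.378,-9.7,0.028],[0.06,0.145,-0.378,-9.7,0.028],[0.1,0.146,-0.378,-9.7,0.028]])

```text
time: 32.6
eef_pos: [0.4703, -0.2738, 0.3029]
orientation: [0.547, -0.45, -0.531, -0.465]
contact_force: [0.7, -0.8, -1.1]
finger_gap: 0.0281
```

```bash
python3 -c "
from h import *
c=save('wrist','w5.png',s=1.0)
print(place_of('pot','side')[:1],[(d['point'],d['conf']) for d in place_of('hung_small','side')[:3]])
go((.4747,-.2732,.09,189.3))"
```

```text
[{'point': [0.4513, -0.0357, 0.0019], 'conf': 0.58}] [([0.6718, 0.102, 0.0933], 0.78), ([0.6222, 0.0992, 0.1014], 0.73)]
32.75 p [ 0.4698 -0.2735  0.3023] x [[0.025, 0.002, -1.0], [-0.986, -0.162, -0.025], [-0.162, 0.987, -0.002]] F [ 0.4 -0.7 -0.2] gap 0.0278 q [-0.17  0.23 -0.42 -0.01 -0.89  0.34]
grasp [ 0.4738 -0.2732  0.1434] jaw heading -170.7
(0.4747, -0.2732, 0.09, 189.3) -> [ 0.0534  0.0005 -0.    ] roll 0.0
```

View pics/w5.png

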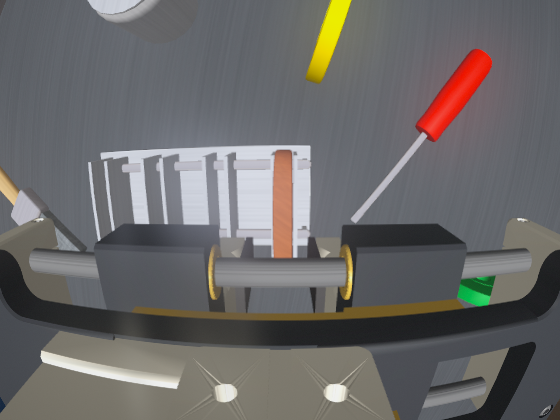

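The last small disc at x≈283 is centred enough between the fingers (279). Grip.

Call:
move_arm(plan=[[0.02,0.001,0,0,0.028],[0.04,0.001,0,0,0.028],[0.053,0.001,0,0,0.028],[0.053,0.001,0,0,0.028],[0.053,0.001,0,0,0.002],[0.053,0.001,0,0,0.002],[0.053,0.001,0,0,0.002],[0.053,0.001,0,0,0.002],[0.053,0.001,0,0,0.002]])

```text
time: 33.88
eef_pos: [0.4704, -0.2737, 0.25]
orientation: [0.546, -0.451, -0.532, -0.464]
contact_force: [-0.7, -0.1, 6.1]
finger_gap: 0.0117
```

```bash
python3 -c "
from h import *
go((.4747,-.2732,.21,None),(.48,0,.22,179.6),(.488,.104,.22,179.6))"
```

```text
33.88 p [ 0.4704 -0.2737  0.25  ] x [[0.026, 0.002, -1.0], [-0.986, -0.163, -0.026], [-0.163, 0.987, -0.003]] F [-0.7 -0.1  6.1] gap 0.0117 q [-0.17  0.29 -0.48 -0.01 -0.77  0.34]
grasp [ 0.4745 -0.2735  0.0911] jaw heading -170.6
(0.4747, -0.2732, 0.21, None) -> [-1.189e-01 -3.300e-03 -1.000e-04] roll 0
(0.48, 0, 0.22, 179.6) -> [-0.1283 -0.0532  0.2686] roll 9.8
(0.488, 0.104, 0.22, 179.6) -> [-0.1279 -0.078   0.3699] roll 9.8
```

Call:
move_arm(plan=[[-0.03,-0.001,0,0,0.002],[-0.08,-0.002,0,0,0.002],[-0.12,-0.003,0.01,0,0.002],[-0.128,-0.01,0.06,3,0.002],[-0.128,-0.02,0.12,6,0.002],[-0.128,-0.033,0.18,9.8,0.002],[-0.128,-0.044,0.23,9.8,0.002],[-0.128,-0.055,0.28,9.8,0.002],[-0.128,-0.067,0.33,9.8,0.002],[-0.128,-0.077,0.369,9.8,0.002],[-0.128,-0.078,0.37,9.8,0.002]])

```text
time: 35.25
eef_pos: [0.4838, 0.1062, 0.3787]
orientation: [-0.505, 0.494, 0.493, 0.508]
contact_force: [-0.1, 0.2, -0.9]
finger_gap: 0.0118
```

Call:
move_arm(plan=[[0,0,0,0,0.002],[0.025,0,0,0,0.002],[0.045,0,0,0,0.002]])

```text
time: 35.62
eef_pos: [0.4847, 0.1052, 0.333]
orientation: [-0.504, 0.495, 0.493, 0.508]
contact_force: [0.8, -1.2, -0.5]
finger_gap: 0.0121
```

```bash
python3 -c "
from h import *
go((.495,.104,.15,179.6),(.565,.104,.136,179.6),(.576,.1037,.136,179.6),(.576,.1037,.129,179.6))"
```

```text
35.62 p [0.4847 0.1052 0.333 ] x [[0.025, 0.002, -1.0], [-1.0, 0.006, -0.025], [0.006, 1.0, 0.002]] F [ 0.8 -1.2 -0.5] gap 0.0121 q [ 0.62  0.12 -0.49  0.02 -0.94 -0.63]
grasp [0.4887 0.1055 0.1741] jaw heading 179.6
(0.495, 0.104, 0.15, 179.6) -> [ 0.0242 -0.0057 -0.0015] roll 0.0
(0.565, 0.104, 0.136, 179.6) -> [ 0.04   -0.0753 -0.0011] roll 0.0
(0.576, 0.1037, 0.136, 179.6) -> [ 0.0403 -0.0863 -0.0014] roll 0.0
(0.576, 0.1037, 0.129, 179.6) -> [ 0.0473 -0.0861 -0.0014] roll 0.0
```

Call:
move_arm(plan=[[0.012,-0.003,-0.0015,0,0.002],[0.024,-0.006,-0.0015,0,0.002],[0.025,-0.008,-0.0015,0,0.002],[0.0255,-0.022,-0.0013,0,0.002],[0.0265,-0.036,-0.0013,0,0.002],[0.0295,-0.048,-0.0012,0,0.002],[0.0345,-0.061,-0.0012,0,0.002],[0.0395,-0.074,-0.0012,0,0.002],[0.0403,-0.086,-0.0014,0,0.002],[0.0403,-0.086,-0.0014,0,0.002]])

```text
time: 36.88
eef_pos: [0.5725, 0.1033, 0.2946]
orientation: [-0.504, 0.495, 0.493, 0.508]
contact_force: [-1.0, 0.1, -0.3]
finger_gap: 0.0121
```

```bash
python3 -c "
from h import *
save('side','s4.png',crop=(200,90,400,240),s=3)
go((.576,.1037,.136,179.6),(.576,.1037,.129,179.6))"
```

```text
36.92 p [0.5719 0.1032 0.2947] x [[0.025, 0.002, -1.0], [-1.0, 0.007, -0.025], [0.007, 1.0, 0.002]] F [-1.  -0.5 -0.8] gap 0.012 q [ 0.52  0.29 -0.36  0.01 -0.89 -0.53]
grasp [0.5759 0.1035 0.1357] jaw heading 179.6
(0.576, 0.1037, 0.136, 179.6) -> [-0.0003 -0.0001  0.0002] roll 0.0
(0.576, 0.1037, 0.129, 179.6) -> [0.0067 0.0001 0.0001] roll 0.0
```

View pics/s4.png

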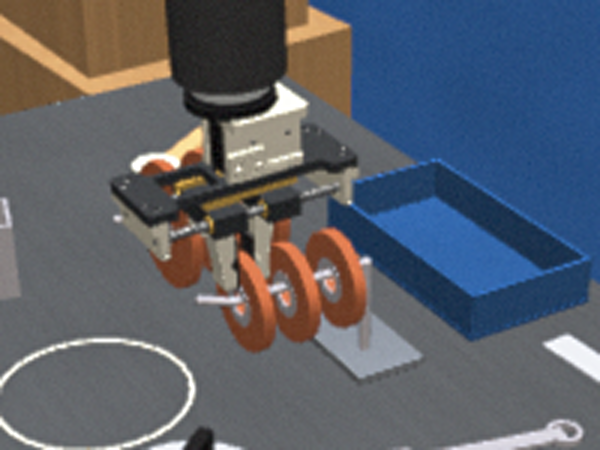

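Three small discs are on the right rod. I'll release this one, lift, and move clear.

Call:
move_arm(plan=[[0.003,0,0,0,0.002],[0.006,0,0,0,0.002],[0.0068,0,0,0,0.002],[0.0068,0,0,0,0.022],[0.0068,0,0,0,0.022],[0.0068,0,0,0,0.022],[-0.03,0,0,0,0.022],[-0.08,0,0,0,0.022],[-0.12,0,0,0,0.022],[-0.13,0.03,-0.05,0,0.022],[-0.13,0.05,-0.1,0,0.022],[-0.13,0.05,-0.16,0,0.022]])

```text
time: 38.42
eef_pos: [0.5162, -0.0576, 0.4238]
orientation: [-0.505, 0.494, 0.493, 0.508]
contact_force: [0.7, -0.5, 0.2]
finger_gap: 0.0216
```

Call:
move_arm(plan=[[0,0,-0.05,0,0.022],[0,0,-0.1,0,0.022],[0,0,-0.15,0,0.022],[0,0,-0.2,0,0.022],[0,0,-0.25,0,0.022],[0,0,-0.3,0,0.022],[0,0,-0.3,0,0.022]])

```text
time: 39.3
eef_pos: [0.5143, -0.3606, 0.4218]
orientation: [-0.503, 0.495, 0.492, 0.509]
contact_force: [-0.6, 1.2, 0.4]
finger_gap: 0.022
```

```bash
cat > f.py <<'E'
from h import *
st();c=save("top","topF.png",s=1.4);W=cloud(c);im=c["color"].astype(int);x,y,z=W[...,0],W[...,1],W[...,2]
print("pot",place_of("pot","top")[:1],place_of("pot","side")[:1])
m=(z>.025)&(z<.045)&(np.hypot(x-.453,y+.033)<.1);r=cv2.minEnclosingCircle((np.c_[x[m],y[m]]*1e3).astype(np.float32));print("lid",r,x[m].mean(),y[m].mean())
org=(im[...,0]>im[...,2]+50)&(im[...,0]>im[...,1]+35)&(z>.02)&(x>.5)
for y0 in(.273,.104):
    m=org&(abs(y-y0)<.03)&(z>.115);print(y0,np.histogram(x[m],np.arange(.54,.72,.01)),"ztop",np.percentile(z[m],98))
save("side","sF.png",s=1.4)
E
python3 f.py
```

```text
39.3 p [ 0.5143 -0.3606  0.4218] x [[0.025, 0.003, -1.0], [-1.0, 0.008, -0.025], [0.008, 1.0, 0.003]] F [-0.6  1.2  0.4] gap 0.022 q [-0.3   0.27 -0.08 -0.01 -1.21  0.3 ]
pot [{'point': [0.4537, -0.0356, 0.0012], 'conf': 0.66}] []
lid ((451.08807373046875, -33.462032318115234), 66.70791625976562) 0.45061011840035775 -0.033457603945269455
0.273 (array([  0,   0,   0,   0, 137,  48,   0,   0, 110,  93,   0,   0,   0,
       151,  64,   0,   0]), array([0.54, 0.55, 0.56, 0.57, 0.58, 0.59, 0.6 , 0.61, 0.62, 0.63, 0.64,
       0.65, 0.66, 0.67, 0.68, 0.69, 0.7 , 0.71])) ztop 0.156728995839109
0.104 (array([  0,   0,   8, 113,  17,   0,   0,  59,  80,   0,   0,   0, 111,
        38,   0,   0,   0]), array([0.54, 0.55, 0.56, 0.57, 0.58, 0.59, 0.6 , 0.61, 0.62, 0.63, 0.64,
       0.65, 0.66, 0.67, 0.68, 0.69, 0.7 , 0.71])) ztop 0.13936978395279132
```

View pics/topF.png

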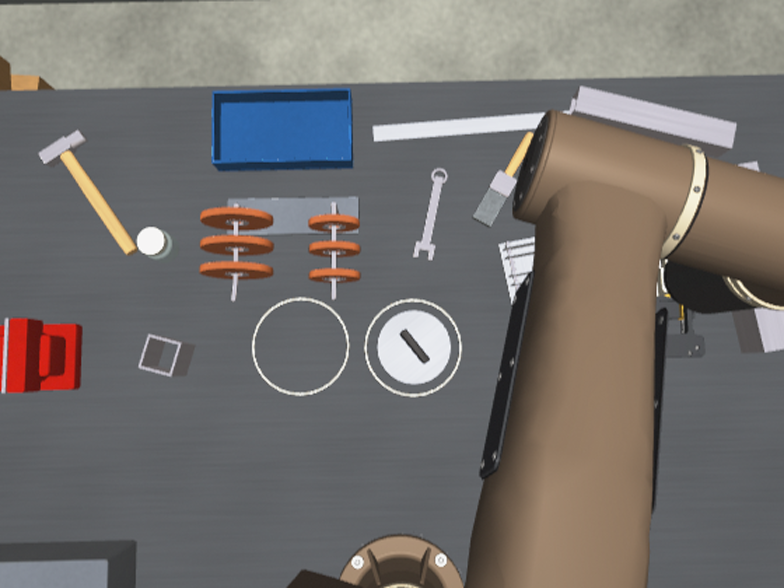

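View pics/sF.png

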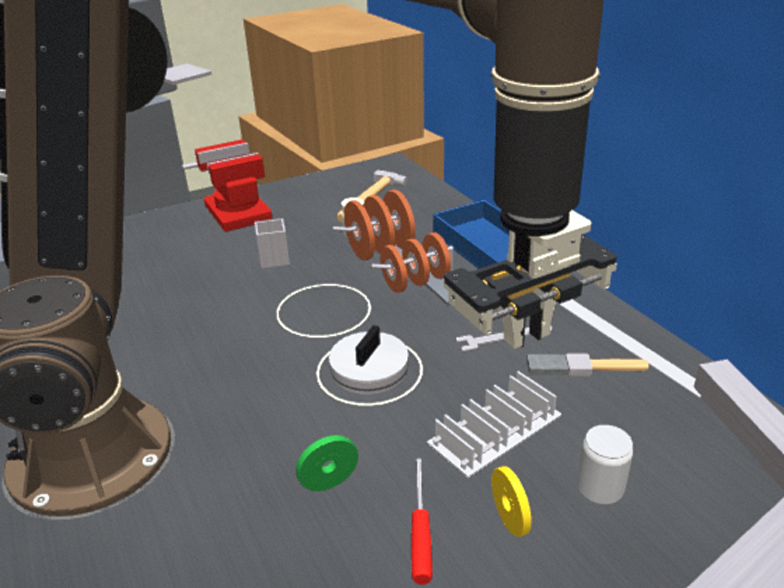

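Three big discs hang left, at (236,217–270) in the top view, and three small ones right, at (333,222–275). The pot is centred in its ring at (413,347), the rack is empty, and the arm is clear. Handing in.

```bash
python3 -c "
from h import *
print(place_of('pot','top')[:1]);job_done();print(sense()['time'])"
```

```text
[{'point': [0.4537, -0.0356, 0.0012], 'conf': 0.66}]
the job is handed in; nothing more can be done
the job is handed in; nothing more can be done
```

The job is done and handed in at about 39 s of the 208 s allowed; `job_done()` gave no verdict. I slid the pot upright along the bench into the empty ring and let go. Then I hung both big discs on the left hook and both small discs on the right hook, in front of the discs already there.

**Last checks (top and side pictures, depth):**
- **Pot:** its centre is about 2 mm from the ring's centre.
- **Discs:** each hook carries three discs about 45–47 mm apart, behind the upturned end. The tops measure 157 mm (big) and 139 mm (small), about 1 mm above the expected 155.5 and 138 mm.
- **Rest of the bench:** the rack is empty. The green and yellow look-alikes and the other things show no change in the pictures, and the arm was clear.
- **Forces:** the wrist force readings after each move stayed below 9 N.

The pot was not seen to be knocked in any check. In the final pass the side-camera network did not report the pot, though it is plainly in its ring in that picture. The tool leaned up to about 1.6° as the moves added up, which did no harm.

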